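# Seat the mast plug in the rocking beam

### The arm

A 6-joint arm with a two-finger parallel gripper is mounted at the origin on the work surface. World frame = base frame: x ahead of the robot, y to its left, z up, the work surface at z = 0. Lengths are in m, angles in rad, forces in N, time in s.
With the tool pointing down it reaches from about 0.25 to 0.8 m from the base axis. Payload 8.5 kg.
Tool frame: the origin (TCP) lies at the very end of the fingers, on their centre line; the grasp point (between the pads) lies 19 mm behind it; z points along the fingers, y is the line along which they close (so a half turn about z gives the same grasp; the last joint's range is limited). The gripper opens to 85 mm and grips with 20 to 120 N. Pads are 22 mm wide; open, the fingers measure 114 mm over their backs; the gripper's body (76 mm by 85 mm) begins 54 mm behind the grasp point. The pads swing forward as they close: fully open they stand 13 mm farther back than shut.
Start: joints at [-1.242, 0.238, -0.013, 1.319, 0, 1.571], TCP at [0.17, -0.497, 0.231] pointing down, gripper open.
Joint ranges: [-2.66, 2.66], [-1.03, 1.9], [-1.14, 1.46], [-1.82, 2.27], [-1.45, 1.34], [-3.14, 3.14]. Speed limits (rad/s): [2.22, 2.22, 2.79, 3.14, 3.14, 3.14].

### API

Orientations are given as a rotation vector (axis times angle).
In Python, from plant import bot, imaging gives the robot as it stands.
- The arm moves only by the tool apply_moves, never from a script. Its argument "deltas" is one flat list of numbers, 4 for each row, row after row: the shift along the world's x, y, z in mm, then the turn about the world's z in degrees. A call has 1 to 20 rows; each row shifts and turns the commanded pose from where the row before left it; what a row does not reach is not made up. A row lasts 1/12 s, in which the tool goes at most 41.7 mm and 7.16 degrees, less where a joint would pass 70% of its speed; a pose out of reach is approached as far as the arm can. A call with a gripper value outside its range is refused whole. "claw" is the finger opening in mm, from 0 to 85.4, set as the call begins (left out, the last holds). The fingers move at their own pace and stop on an object; "newtons" is the grip in N (left out, the last holds). Time passes only in rows, so rows that do not move let the fingers close. It gives the time, the measured TCP pose, the force and the opening at its end, in the units of the state.
- bot.sense(): the state, without advancing time (a new reading comes with each control period).
- imaging.get_image(name): name is "scene" or "top" or "wrist"; returns (picture, depth): 384x512x3 uint8, red, green, blue; 384x512 float32, m along the optical axis (not along the pixel's ray), 0 where there is no reading.
- imaging.camera_info(name): a dict with "camera_matrix" (3x3 intrinsics, pixels), "R" (3x3) and "t" (3): a world point X has camera coordinates R X + t. Camera axes: x right, y down, z forward; pixel columns grow to the right and rows downward; lengths in m; the calibration is good to about 2 mm. A picture is of the moment at which its call begins: read the wrist's pose just before it. camera_info takes no time and is no camera call; for the wrist camera it gives the pose at the moment of the call.
- bot.hand_in(): hands the job in, once; it reports no verdict.
The state is a dict: "t": time; "qpos": joint angles; "qd": joint speeds; "effort": joint torques, N m; "position": TCP position; "tool_rot": TCP orientation; "ft_force": force on the tool from outside, world axes, zero at the start; "torque": the same for the moment, N m; "width": finger opening in m.
Only numpy, scipy, OpenCV 4.12 (cv2) and the standard library are available. Lean on these libraries where they do the work, as an engineer would, in place of code of your own. Each camera call takes 0.05 s, during which the arm holds its last target. There are 200 camera calls.

### The job

Set the middle-sized turned wooden plug, small end down, into the tapered cup of the plywood rocking beam and press it firmly but gently until the plug sits tight in the cup and the cup's flange is fully home on the beam. Then check that the beam rocks free with the plug in it: dip its left end (as seen from the robot) down to its stop, then its right end, without forcing it, and let go so that it comes back level with the plug still seated. Leave the other two plugs standing where they are.

Things in the scene. Friction and masses are not known exactly. Their poses are not given: they have to be found in the camera images.
- plug_mid (a point): The plug to fit, the middle-sized of three brown turned-wood plugs of one form, standing small end down, in any order: 75 mm tall, a 30 mm tapered cone (24 mm diameter at the small end, 38 mm at the top), a 4 mm shoulder, then a plain round upright grip 41 mm long, 26 mm diameter; 70 to 130 g. Tight in its cup, its shoulder is 6 mm above the rim. Point: on its axis, half-way up (37.5 mm above the small end); z up its axis.
- thin_plug_mid (a point): The thinnest plug, to be left alone: cone 18 to 25 mm diameter, grip 18 mm, 75 mm tall; point on its axis half-way up.
- wide_plug_mid (a point): The widest plug, to be left alone: cone 38 to 54 mm diameter, grip 34 mm, 75 mm tall; point on its axis half-way up.
- foot_mid (a point): Centre of the top face of the rocking beam's foot plate (130 x 110 mm, 6 mm thick); z up, y along the beam to its left end. The beam is screwed to the foot at any height: with the cup home, its rim is 97 to 121 mm above the table, different each time and not measured. Beam 260 mm long; at each end, 110 mm from the cup's axis, a paddle 78 by 40 mm, its top 5 mm below the home rim.
- cup_axis (a point): A point 50 mm above the table, straight below the cup (it does not show the cup's height). Brown-wood cup mid-beam: tapered to match the plug, mouth 35 mm wide, 27 mm deep, round flange 62 mm wide at its rim. It starts 3 to 19 mm proud of the beam, slides stiffly, stays where it is, yields to a push of 8 to 10 N and stops hard, flange flat on the beam, when home. Over some 25 N is too much.
- rocker (a joint): Angle of the beam about its pivot, rad: 0 level, positive with the left (+y) end down, stops at +0.2 and -0.2 (a paddle sinks 22 mm). A light spring brings it level; 1 N on a paddle takes it to its stop, over 25 N is too much. The pivot is 22 mm below the cup's home rim, so a push beside the cup's axis tips the beam. Plug fully home: its mid point 35 mm, its top 73 mm above the pivot.
There are look-alikes about, which are no part of the job. Leave any purple look-alike of the part that bears plug_mid alone.

How it is judged:
On the way, in this order (a step that is already met when the one before it is completed fails the run):
1. the plug is tight in the cup, in line with it, and the cup is home in the beam (z of plug_mid in the frame of rocker below 0.0375 m and distance between plug_mid and rocker below 0.04 m and angle between the z axis of plug_mid and the z axis of rocker, either way round below 0.07 rad and value of joint rocker between -0.1 and 0.1 rad), for 0.2 s.
2. the beam's left end is dipped to its stop with the plug seated (z of plug_mid in the frame of rocker below 0.0375 m and distance between plug_mid and rocker below 0.04 m and angle between the z axis of plug_mid and the z axis of rocker, either way round below 0.07 rad and value of joint rocker above 0.16 rad), for 0.1 s.
3. the beam's right end is dipped to its stop with the plug seated (z of plug_mid in the frame of rocker below 0.0375 m and distance between plug_mid and rocker below 0.04 m and angle between the z axis of plug_mid and the z axis of rocker, either way round below 0.07 rad and value of joint rocker below -0.16 rad), for 0.1 s.
At the end, for the whole second after the job is handed in: The plug is tight in the cup and the cup home in the beam (plug's mid point less than 37.5 mm above the beam's pivot, within 40 mm of it, plug in line with the beam's upright within 0.07 rad), the beam is level within 0.05 rad, all is at rest and released (z of plug_mid in the frame of rocker below 0.0375 m and distance between plug_mid and rocker below 0.04 m and angle between the z axis of plug_mid and the z axis of rocker, either way round below 0.07 rad and value of joint rocker between -0.05 and 0.05 rad and linear speed of plug below 0.02 m/s and contact force between the arm and rocker below 0.1 N and contact force between the arm and plug below 0.1 N); the robot touches nothing.
It fails at once if the plug is forced into the cup (over 48 N on the cup's walls in all, a downward push of more than 25 N) (contact force between plug and rocker above 48 N).
It fails at once if the robot pushes the beam with more than 25 N (contact force between the arm and rocker above 25 N).
It fails at once if the thin plug is moved by over 30 mm or tipped (distance of thin_plug_mid from where it was at the start of the episode above 0.03 m or angle between thin_plug_mid's own z axis and vertical above 0.35 rad).
It fails at once if the wide plug is moved by over 30 mm or tipped (distance of wide_plug_mid from where it was at the start of the episode above 0.03 m or angle between wide_plug_mid's own z axis and vertical above 0.35 rad).
It also fails if it takes over 61 s, if anything falls off the work surface, if the arm or the gripper's body presses on something with over 40 N, if the wrist force passes 120 N, or if a joint passes its speed limit or range.

## Working session

There is one attempt and no reset: what is moved stays moved. The work goes in short steps, Python scripts to look and compute and a tool call to move; the robot and the scene stay as the last step left them, time stands still between calls to the robot, and variables do not carry over. Pictures are saved under pics/ and viewed, on a budget of 10 in all, crops included, one or two more only if the job needs it, and the job is handed in when it is done.

Besides the shell and the picture viewer there is one more tool, called after "Request:" as name(argument=value, ...) on one line, values as JSON. apply_moves: Moves the arm, as the interface text tells. Its arguments: {"type":"object","properties":{"deltas":{"type":"array","items":{"type":"number"}},"claw":{"type":"number"},"newtons":{"type":"number"}},"required":["deltas"]}

```bash
ls; mkdir -p pics
cat > h.py <<'E'
import numpy as np, cv2
from plant import bot, imaging
def grab(n):
    i=imaging.camera_info(n); p,d=imaging.get_image(n); return p,d,i
def world(d,i):
    K=np.array(i["camera_matrix"]);R=np.array(i["R"]);t=np.array(i["t"])
    v,u=np.mgrid[:d.shape[0],:d.shape[1]]
    c=np.stack([(u-K[0,2])/K[0,0]*d,(v-K[1,2])/K[1,1]*d,d],-1)
    w=(c-t)@R; w[d==0]=np.nan; return w
E
python3 - <<'E'
from h import *
for n in("scene","top"):
    p,d,i=grab(n); w=world(d,i); np.savez(f"{n}.npz",p=p,d=d,w=w)
    print(n,np.round(i["R"],2).tolist(),np.round(i["t"],3))
    cv2.imwrite(f"pics/{n}0.png",cv2.resize(p[:,:,::-1],(800,600)))
print(bot.sense())
E
```

```text
pics
scene [[0.63, 0.78, 0.01], [0.43, -0.34, -0.84], [-0.65, 0.53, -0.55]] [-0.204 -0.153  1.154]
top [[-0.02, -1.0, 0.02], [-1.0, 0.02, -0.07], [0.07, -0.02, -1.0]] [-0.125  0.448  0.936]
{'t': 0.1, 'qpos': array([-1.24200825e+00,  2.38753098e-01, -1.41530349e-02,  1.31919883e+00,
       -3.19505940e-05,  1.57078382e+00]), 'qd': array([ 0.00035436, -0.00124129,  0.00059822,  0.00178967, -0.00025328,
        0.00101576]), 'effort': array([-4.96051289e-04, -5.39720786e+01,  3.46999598e+01,  1.35228492e-02,
       -1.04841702e-04,  3.00229345e-06]), 'position': array([ 0.16939382, -0.49653699,  0.23073155]), 'tool_rot': array([-3.09796510e+00, -5.13944981e-01,  3.85748167e-04]), 'ft_force': array([0.92016374, 0.47499486, 0.29668722]), 'torque': array([-0.00287646, -0.01717742,  0.0054481 ]), 'width': 0.08514889453760854}
```

View pics/scene0.png

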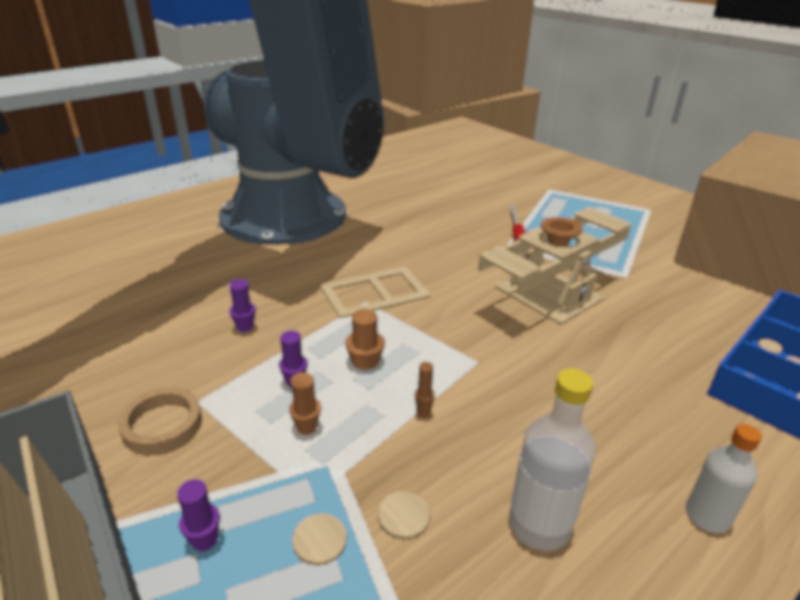

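View pics/top0.png

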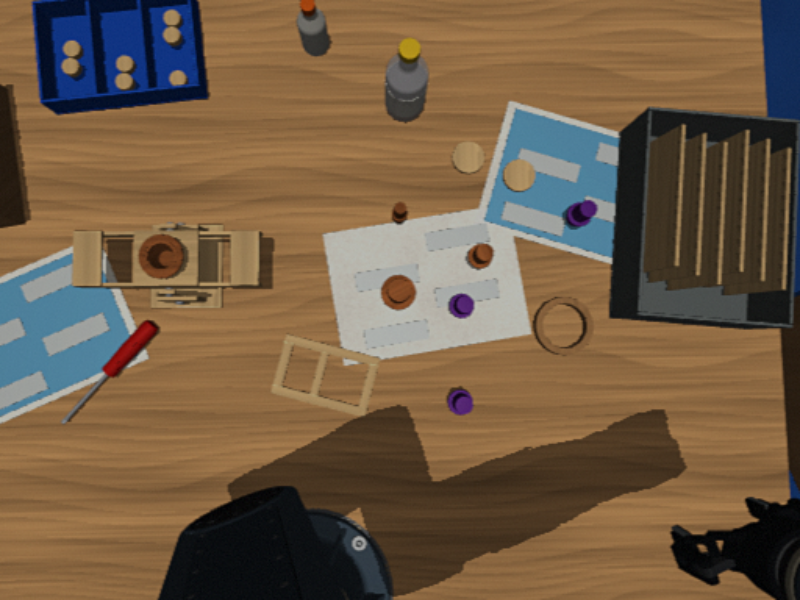

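Top view (800x600): the brown plugs are thin (400,212), wide (398,292) and medium (481,256). The purple look-alikes are at (461,305), (461,402) and (583,213). The beam's cup is at (161,257), and the cup stands proud. The plug at (481,256) fits as the middle-sized brown one. I'll measure it and confirm with a crop.

Run:
```python
from h import *
z=np.load("top.npz");p,w=z["p"],z["w"];s=np.load("scene.npz")
hsv=cv2.cvtColor(p,cv2.COLOR_RGB2HSV)
def roi(w,cx,cy,r,zmin): 
    d=np.hypot(w[...,0]-cx,w[...,1]-cy); return (d<r)&(w[...,2]>zmin)
S=s["w"]
for n,(u,v) in dict(thin=(400,212),wide=(398,292),mid=(481,256),pur=(461,305),pur2=(461,402)).items():
    c=w[int(v/1.5625),int(u/1.5625)]
    m=roi(w,c[0],c[1],.03,.055); q=w[m]; ms=roi(S,c[0],c[1],.035,.045); qs=S[ms]
    r=lambda a:np.round(a,4)
    print(n,r(c),"top bbox",r(q.min(0)),r(q.max(0)),"mid",r((q.min(0)+q.max(0))/2),m.sum(),"scene",r(qs.min(0)) if len(qs) else 0,r(qs.max(0)) if len(qs) else 0)
c=w[int(257/1.5625),int(161/1.5625)];print("cup bottom",c)
# beam region
m=roi(w,c[0],c[1],.17,.05);
q=w[m];print("beam bbox",q.min(0),q.max(0))
mr=roi(w,c[0],c[1],.045,.07)
red=(p[...,0].astype(int)-p[...,2])
hs,e=np.histogram(q[:,2],bins=np.arange(.05,.15,.003));print([(round(a,3),int(b)) for a,b in zip(e,hs)])
for v in (145,150,160,164,170,176): print(v,[ (round(float(x),3)) for x in w[v,40:175:5,2]])
# brown
b=mr&(red>50)&(p[...,0]<170); qb=w[b];print("brown",b.sum(),qb.min(0),qb.max(0))
a=cv2.resize(p[120:240,200:340,::-1],(700,600),interpolation=cv2.INTER_CUBIC)
cv2.imwrite("pics/crop1.png",a)
a=cv2.resize(p[135:205,35:180,::-1],(800,386),interpolation=cv2.INTER_CUBIC); cv2.imwrite("pics/crop2.png",a)
```

```text
thin [ 0.5687 -0.1473  0.0729] top bbox [ 0.5648 -0.1565  0.0569] [ 0.5826 -0.1404  0.0791] mid [ 0.5737 -0.1484  0.068 ] 58 scene [ 0.5671 -0.1579  0.0457] [ 0.5858 -0.1402  0.0765]
wide [ 0.4517 -0.1406  0.0738] top bbox [ 0.4366 -0.1589  0.0556] [ 0.4701 -0.1269  0.0788] mid [ 0.4533 -0.1429  0.0672] 181 scene [ 0.4397 -0.1619  0.0455] [ 0.4737 -0.1292  0.0766]
mid [ 0.5022 -0.2622  0.0748] top bbox [ 0.4941 -0.281   0.0568] [ 0.5185 -0.257   0.0786] mid [ 0.5063 -0.269   0.0677] 115 scene [ 0.4953 -0.284   0.0451] [ 0.5225 -0.2584  0.0771]
pur [ 0.4297 -0.233   0.0754] top bbox [ 0.4185 -0.2514  0.0556] [ 0.4432 -0.2268  0.0789] mid [ 0.4309 -0.2391  0.0673] 113 scene [ 0.4211 -0.2534  0.0453] [ 0.4474 -0.2285  0.0769]
pur2 [ 0.2907 -0.2295  0.076 ] top bbox [ 0.2746 -0.2453  0.0561] [ 0.299  -0.2212  0.0793] mid [ 0.2868 -0.2332  0.0677] 117 scene [ 0.2754 -0.2478  0.0455] [ 0.3037 -0.2216  0.077 ]
cup bottom [0.50427175 0.19303337 0.09320098]
beam bbox [0.44666221 0.05396865 0.05000894] [0.55700826 0.31508216 0.12481376]
[(np.float64(0.05), 62), (np.float64(0.053), 11), (np.flo
[... 1264 characters left out ...]
05, 0.007, 0.007, nan, 0.098, 0.099, 0.103, 0.1, 0.003]
164 [-0.0, -0.0, 0.102, 0.1, 0.099, 0.097, 0.003, -0.001, -0.002, -0.003, 0.119, 0.115, 0.098, 0.093, 0.094, 0.12, 0.101, 0.1, 0.006, 0.008, 0.006, 0.001, 0.097, 0.097, 0.098, 0.097, 0.003]
170 [0.002, 0.002, 0.1, 0.103, 0.101, 0.097, 0.001, -0.001, 0.001, -0.001, 0.119, 0.119, 0.112, 0.093, 0.121, 0.119, 0.1, 0.099, 0.006, 0.003, 0.007, 0.001, 0.101, 0.1, 0.099, 0.1, -0.0]
176 [0.001, -0.0, 0.104, 0.101, 0.099, 0.097, 0.001, 0.001, 0.001, -0.001, 0.103, 0.101, 0.122, 0.122, 0.1, 0.099, 0.098, 0.1, 0.006, 0.006, 0.004, 0.0, 0.102, 0.101, 0.101, 0.104, 0.002]
brown 886 [0.46329625 0.14855495 0.08962419] [0.54890769 0.22865795 0.12481376]
```

View pics/crop1.png

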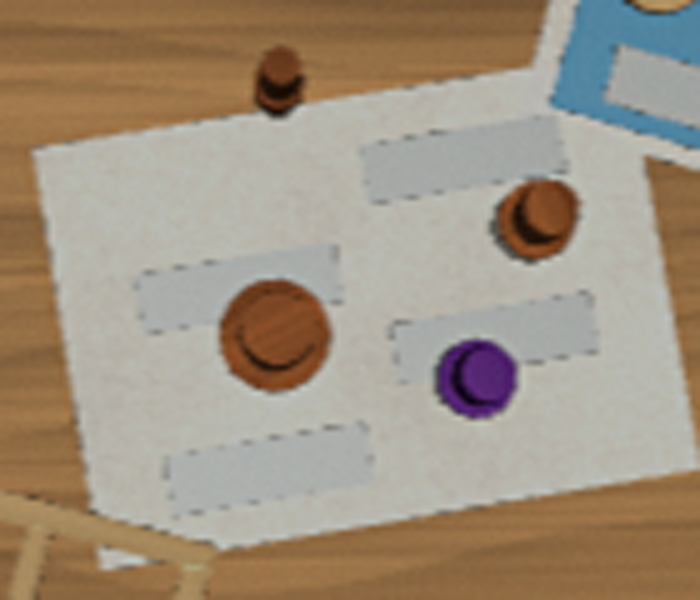

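View pics/crop2.png

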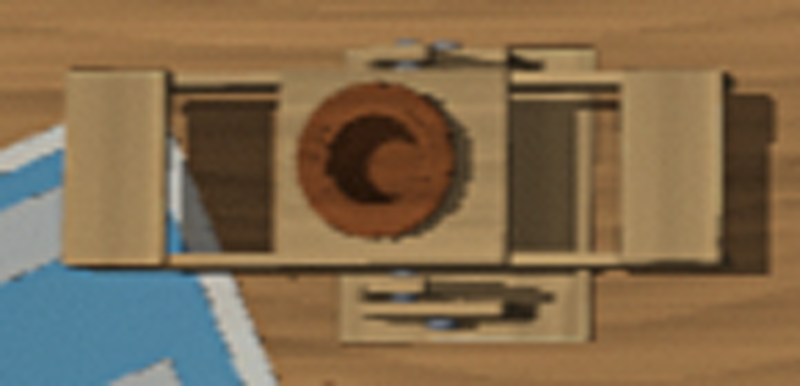

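The crop confirms it: brown medium plug at crop (540,215), purple one of the same size at (477,378), brown wide at (275,335) and brown thin at (280,80). The cup rim sits at about 0.120 and the beam deck and paddles at about 0.0995, so the home rim is about 0.1045. Next I move above the plug.

Request:
apply_moves(deltas=[28,19,-2.5,-1.57,28,19,-2.5,-1.57,28,19,-2.5,-1.57,28,19,-2.5,-1.57,28,19,-2.5,-1.57,28,19,-2.5,-1.57,28,19,-2.5,-1.57,28,19,-2.5,-1.57,28,19,-2.5,-1.57,28,19,-2.5,-1.57,28,19,-2.5,-1.57,28,19,-2.5,-1.57,0,0,0,0,0,0,0,0], claw=70, newtons=50)

```text
t: 1.27
position: [0.5064, -0.2675, 0.2003]
tool_rot: [-3.141, -0.005, 0.002]
ft_force: [-0.0, 0.1, -0.1]
width: 0.07
```

```bash
cat >> h.py <<'E'
from scipy.optimize import least_squares
def circ(q,r0=None):
    f=lambda a:np.hypot(q[:,0]-a[0],q[:,1]-a[1])-(a[2] if r0 is None else r0)
    return least_squares(f,[*q[:,:2].mean(0),.02],loss="soft_l1",f_scale=.001).x
E
python3 - <<'E'
from h import *
s=bot.sense();print(s["t"],s["position"],s["tool_rot"],s["ft_force"],s["width"])
p,d,i=grab("wrist");w=world(d,i);cv2.imwrite("pics/w1.png",p[:,:,::-1])
print("cam pos",-np.array(i["R"]).T@i["t"])
c=np.array([.507,-.269])
dd=np.hypot(w[...,0]-c[0],w[...,1]-c[1])
q=w[(dd<.03)&(w[...,2]>.066)&(w[...,2]<.09)]
print(len(q), q.mean(0) if len(q) else 0, np.median(q[:,2]) if len(q) else 0)
T=np.load("top.npz");tw=T["w"];S=np.load("scene.npz")["w"]
for n,W in(("top",tw),("scene",S)):
    dd=np.hypot(W[...,0]-c[0],W[...,1]-c[1]);q=W[(dd<.03)&(W[...,2]>.07)];print(n,"top face",len(q),q.mean(0),(q.min(0)+q.max(0))/2)
    q=W[(dd<.03)&(W[...,2]>.04)&(W[...,2]<.066)];print(" side fit r13",circ(q,.013)[:2])
# cup
for n,W in(("top",tw),("scene",S)):
    dd=np.hypot(W[...,0]-.504,W[...,1]-.193);m=(dd<.045)&(W[...,2]>.114)&(W[...,2]<.13);q=W[m]
    hull=cv2.convexHull(q[:,:2].astype(np.float32))
    print(n,"rim",len(q),np.median(q[:,2]),cv2.minEnclosingCircle(hull),circ(hull[:,0].astype(float),.031))
    m=(dd<.16)&(abs(W[...,2]-.0995)<.007);r=cv2.minAreaRect(W[m][:,:2].astype(np.float32));print(" beam",r,np.median(W[m][:,2]))
E
```

```text
1.2667 [ 0.50642804 -0.26746245  0.20033306] [-3.14076965e+00 -4.80781766e-03  2.14572741e-03] [-0.03228779  0.0628377  -0.10336409] 0.06998482355999988
cam pos [ 0.58239952 -0.26652221  0.34188064]
597 [ 0.50892477 -0.26955686  0.07375676] 0.07401041160052137
top top face 100 [ 0.50660387 -0.26964151  0.07482564] [ 0.5067981  -0.26937879  0.07518039]
 side fit r13 [ 0.50696947 -0.27029992]
scene top face 146 [ 0.51079407 -0.27184611  0.0745537 ] [ 0.5086749  -0.27096312  0.07358809]
 side fit r13 [ 0.50824367 -0.2703632 ]
top rim 470 0.12016402413987302 ((0.5012732148170471, 0.18410059809684753), 0.03133726865053177) [0.50173026 0.18418514 0.02      ]
 beam ((0.5020804405212402, 0.184635728597641), (0.2611224055290222, 0.09814999252557755), 89.83138275146484) 0.09932043827226053
scene rim 243 0.11954506400878526 ((0.5057504773139954, 0.18309982120990753), 0.03201286494731903) [0.50480373 0.18255063 0.02      ]
 beam ((0.5038903951644897, 0.18228046596050262), (0.2616153657436371, 0.09794044494628906), 88.71452331542969) 0.09865904898571107
```

View pics/w1.png

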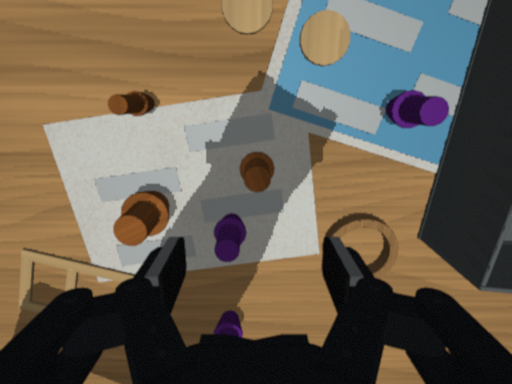

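The wrist view shows the mid plug at (257,172) and the fingers straddling clear at (165,275) and (345,275). The estimates agree on (0.508, -0.270). I descend and grip.

Request:
apply_moves(deltas=[1.6,-2.5,-20,0,0,0,-25,0,0,0,-30,0,0,0,-30,0,0,0,-25,0,0,0,-20,0,0,0,-12,0,0,0,0,0,0,0,0,0], claw=70)

```text
t: 2.07
position: [0.506, -0.2719, 0.0392]
tool_rot: [-3.141, 0.002, 0.002]
ft_force: [0.6, -0.5, 0.0]
width: 0.0702
```

Request:
apply_moves(deltas=[0,0,0,0,0,0,0,0,0,0,0,0,0,0,0,0,0,0,0,0,0,0,0,0,0,0,0,0,0,0,0,0], claw=15, newtons=60)

```text
t: 2.73
position: [0.5076, -0.2717, 0.0403]
tool_rot: [3.141, 0.0, 0.002]
ft_force: [-1.7, -0.6, 6.2]
width: 0.0237
```

Request:
apply_moves(deltas=[0,0,4,0,0,0,12,0,0,0,25,0,0,0,30,0,0,0,30,0,0,0,30,0,0,0,20,0,0,0,9,0,0,0,0,0,0,0,0,0])

```text
t: 3.57
position: [0.507, -0.2712, 0.1986]
tool_rot: [-3.141, -0.0, 0.001]
ft_force: [-1.0, -0.8, -1.8]
width: 0.024
```

Run:
```python
from h import *
s=bot.sense();print(s["t"],s["position"],s["tool_rot"],s["ft_force"],s["width"])
out=[]
P=s["position"]
for n in("top","scene","wrist"):
    p,d,i=grab(n);w=world(d,i)
    K=np.array(i["camera_matrix"]);c=K@(np.array(i["R"])@P+i["t"]);u,v=(c[:2]/c[2]).astype(int);print(n,u,v)
    np.savez(n+"1.npz",p=p,w=w)
    u=np.clip(u,60,452);v=np.clip(v,60,324)
    out.append(cv2.resize(p[v-60:v+60,u-60:u+60,::-1],(264,264),interpolation=cv2.INTER_CUBIC))
    hsv=cv2.cvtColor(p,cv2.COLOR_RGB2HSV)
    m=(np.linalg.norm(w-P,axis=-1)<.07)&(hsv[...,0]<18)&(hsv[...,1]>110)
    q=w[m]; print(len(q),np.round(q.min(0),4),np.round(q.max(0),4),np.round(np.percentile(q,[5,50,95],axis=0),4).tolist())
cv2.imwrite("pics/g1.png",np.hstack(out))
```

```text
3.5667 [ 0.50695532 -0.2711972   0.19858339] [-3.14127242e+00 -1.56544632e-04  5.88079283e-04] [-1.00273372 -0.82307653 -1.83855697] 0.023953552376419173
top 321 152Traceback (most recent call last):
  File "<stdin>", line 13, in <module>
    return umr_minimum(a, axis, None, out, keepdims, initial, where)
ValueError: zero-size array to reduction operation minimum which has no identity
```

```bash
cat > look.py <<'E'
from h import *
import sys
s=bot.sense();print(s["t"],s["position"],s["tool_rot"],s["ft_force"],s["width"])
out=[];P=s["position"]
for n in("scene","wrist"):
    p,d,i=grab(n);w=world(d,i)
    K=np.array(i["camera_matrix"]);c=K@(np.array(i["R"])@P+i["t"]);u,v=(c[:2]/c[2]).astype(int);print(n,u,v)
    np.savez(n+"1.npz",p=p,w=w)
    r=50 if n=="scene" else 90
    u=np.clip(u,r,511-r);v=np.clip(v,r,383-r)
    out.append(cv2.resize(p[v-r:v+r,u-r:u+r,::-1],(400,400),interpolation=cv2.INTER_CUBIC))
    hsv=cv2.cvtColor(p,cv2.COLOR_RGB2HSV)
    m=(np.linalg.norm(w-P,axis=-1)<.06)&(hsv[...,0]<18)&(hsv[...,1]>100)&(p[...,0]>50)
    q=w[m]; print(len(q),np.round(np.percentile(q,[2,50,98],axis=0),4).tolist() if len(q) else 0)
cv2.imwrite(f"pics/{sys.argv[1]}.png",np.hstack(out))
E
python3 look.py g1
```

```text
3.6167 [ 0.50653509 -0.27098234  0.19780997] [-3.14051702e+00 -6.54124417e-05  2.75821088e-03] [ 0.11669301 -0.34696025 -1.60860294] 0.023912577155475668
scene 186 182
807 [[0.5006, -0.2881, 0.1611], [0.5185, -0.2743, 0.1969], [0.5257, -0.2466, 0.2422]]
wrist 255 245
5156 [[0.4965, -0.2834, 0.1831], [0.5155, -0.2703, 0.2285], [0.5242, -0.2572, 0.2323]]
```

View pics/g1.png

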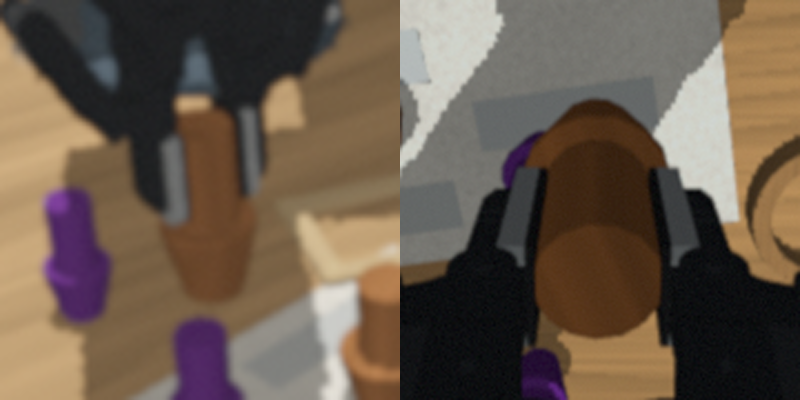

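The plug is held upright between the pads, with its cone and shoulder clear below the fingertips. Now I carry it over the cup.

Request:
apply_moves(deltas=[0,8,0,0,0,18,0,0,0,28,0,0,0,34,0,0,0,38,0,0,-1,38,0,0,-1,38,0,0,-1,38,0,0,-1,38,0,0,-1.5,38,-2,0,0,38,-2,0,0,34,-2,0,0,28,-2,0,0,20,0,0,0,12,0,0,0,6,0,0,0,0,0,0,0,0,0,0,0,0,0,0])

```text
t: 5.3
position: [0.5085, 0.0899, 0.1914]
tool_rot: [-3.06, -0.201, 0.009]
ft_force: [-0.3, -0.2, -1.6]
width: 0.0238
```

```bash
python3 look.py c1
python3 - <<'E'
from h import *
# fit plug cylinder (r=13, vertical+tilt) on grip points, cone; and cup rim circle
P=bot.sense()["position"]
for n in("scene","wrist"):
    z=np.load(n+"1.npz");p,w=z["p"],z["w"];hsv=cv2.cvtColor(p,cv2.COLOR_RGB2HSV)
    br=(hsv[...,0]<18)&(hsv[...,1]>100)&(p[...,0]>50)
    rad=np.hypot(w[...,0]-P[0],w[...,1]-P[1])
    q=w[br&(rad<.03)&(w[...,2]>.125)]; b,top=np.percentile(q[:,2],[1,99]); print(n,len(q),"z range",b,top)
    hist=np.histogram(q[:,2],bins=np.arange(.13,.25,.008)); print(hist[0])
    zt=.148+.075
    g=w[br&(rad<.02)&(w[...,2]>.188)&(w[...,2]<.215)]
    f=lambda a:np.hypot(g[:,0]-a[0]-a[2]*(g[:,2]-.2),g[:,1]-a[1]-a[3]*(g[:,2]-.2))-.013
    if len(g)>30: print(" grip",len(g),least_squares(f,[P[0],P[1],0,0],loss="soft_l1",f_scale=.001).x, "vert", circ(g,.013)[:2])
    r=w[br&(rad<.045)&(abs(w[...,2]-.12)<.004)]
    if len(r)>20:
        h=cv2.convexHull(r[:,:2].astype(np.float32)); print(" rim",len(r),np.median(r[:,2]),cv2.minEnclosingCircle(h),circ(h[:,0].astype(float),.031)[:2])
E
```

```text
5.3 [0.50854938 0.08989643 0.19140423] [-3.06022386 -0.20135162  0.00857371] [-0.26793084 -0.20055944 -1.5587861 ] 0.023780649228373855
scene 338 126
307 [[0.5015, 0.0623, 0.1563], [0.5199, 0.0817, 0.184], [0.5268, 0.1104, 0.2391]]
wrist 255 246
5309 [[0.499, 0.0775, 0.1744], [0.5177, 0.0905, 0.2216], [0.5262, 0.1079, 0.2267]]
scene 310 z range 0.15554941807122227 0.25264618679030676
[ 0  0  3 24 29 41 75 22 16 19 19 31 14  8]
 grip 55 [ 0.50951714  0.08842699  0.01297354 -0.09220722] vert [0.5095178  0.08838883]
wrist 5369 z range 0.16516666578383504 0.2656023849182846
[   0    0    8   32   42   49  913  280  312  366  432 2558  249   41]
 grip 1100 [ 0.50875596  0.09029558  0.01147406 -0.08464475] vert [0.50879326 0.09007277]
```

View pics/c1.png

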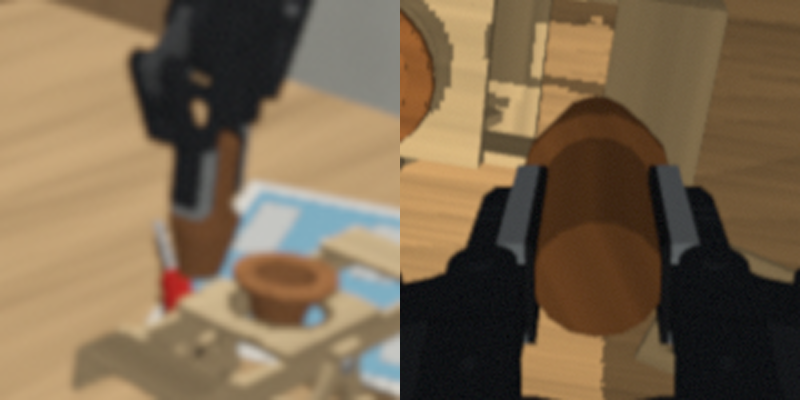

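The move fell short: y is 0.090 and the tool is tilted about 4°. I'll check the joints and let it settle.

Request:
apply_moves(deltas=[0,0,0,0,0,0,0,0])

```text
t: 5.57
position: [0.5085, 0.0902, 0.1914]
tool_rot: [-3.06, -0.202, 0.009]
ft_force: [0.5, -1.3, -0.9]
width: 0.0237
```

Run:
```python
from h import *
from scipy.spatial.transform import Rotation as R
s=bot.sense();print(s["t"],np.round(s["qpos"],3),np.round(s["qd"],3),s["position"]);print(R.from_rotvec(s["tool_rot"]).as_matrix().round(3))
```

```text
5.5667 [ 0.131  0.24  -0.116  1.215  0.075  3.141] [ 0.002  0.    -0.    -0.     0.001  0.002] [0.50851437 0.09020326 0.19141878]
[[ 0.991  0.131 -0.01 ]
 [ 0.132 -0.989  0.074]
 [-0.001 -0.075 -0.997]]
```

Joint 6 is at its limit (3.14). Turning the tool by +z relieves it.

Request:
apply_moves(deltas=[0,0,0,5,0,0,0,7,0,0,0,7,0,0,0,7,0,0,0,7,0,0,0,7,0,0,0,5,0,0,0,0,0,0,0,0])

```text
t: 6.32
position: [0.5086, 0.0905, 0.1913]
tool_rot: [-2.758, -1.358, 0.052]
ft_force: [0.3, -0.2, -2.0]
width: 0.024
```

Run:
```python
from h import *
from scipy.spatial.transform import Rotation as R
s=bot.sense();print(s["t"],np.round(s["qpos"],3),np.round(s["qd"],3),s["position"]);print(R.from_rotvec(s["tool_rot"]).as_matrix().round(3))
```

```text
6.3167 [ 0.144  0.28  -0.062  1.282  0.053  2.37 ] [-0.001 -0.004 -0.002 -0.001  0.002  0.021] [0.50858338 0.09048354 0.1912766 ]
[[ 0.61   0.79  -0.06 ]
 [ 0.792 -0.608  0.045]
 [-0.001 -0.075 -0.997]]
```

The reached tilt was kept as the commanded pose, and it comes from joint 5 being used at the upper joint 6 limit. The opposite limit (q6 = -3.14) should unwind it, because turning +z there drives q5 down. I go there high above the beam.

Request:
apply_moves(deltas=[0,0,0,7.1,0,0,0,7.1,0,0,0,7.1,0,0,0,7.1,0,0,0,7.1,0,0,0,7.1,0,0,0,7.1,0,0,0,7.1,0,0,0,7.1,0,0,0,7.1,0,0,0,7.1,0,0,0,7.1,0,0,0,7.1,0,0,0,7.1,0,0,0,7.1,0,0,0,7.1,0,0,0,7.1,0,0,0,7.1,0,0,0,7.1,0,0,0,7.1])

```text
t: 7.98
position: [0.5084, 0.0905, 0.1914]
tool_rot: [-0.401, 3.103, -0.116]
ft_force: [-0.3, 0.1, -1.8]
width: 0.0245
```

Request:
apply_moves(deltas=[0,0,0,7.1,0,0,0,7.1,0,0,0,7.1,0,0,0,7.1,0,0,0,7.1,0,0,0,7.1,0,0,0,7.1,0,0,0,7.1,0,0,0,7.1,0,0,0,7.1,0,0,0,7.1,0,0,0,7.1,0,0,0,7.1,0,0,0,7.1,0,0,0,7.1,0,0,0,7.1,0,0,0,7.1,0,0,0,7.1,0,0,0,7.1,0,0,0,7.1])

```text
t: 9.65
position: [0.5084, 0.0904, 0.1914]
tool_rot: [-3.004, 0.619, -0.022]
ft_force: [0.1, -0.7, -2.0]
width: 0.0238
```

Request:
apply_moves(deltas=[0,0,0,7,0,0,0,7,0,0,0,7,0,0,0,7,0,0,0,4,0,0,0,2,0,0,0,2,0,0,0,0,0,0,0,0])

```text
t: 10.4
position: [0.5044, 0.114, 0.1914]
tool_rot: [-3.072, -0.288, 0.009]
ft_force: [0.2, 0.7, -1.2]
width: 0.0235
```

```bash
cat > st.py <<'E'
from h import *
from scipy.spatial.transform import Rotation as R
s=bot.sense();print(s["t"],np.round(s["qpos"],3),np.round(s["position"],4),"z row",R.from_rotvec(s["tool_rot"]).as_matrix()[2].round(4),"zcol",R.from_rotvec(s["tool_rot"]).as_matrix()[:,2].round(4),"F",s["ft_force"].round(2),"w",s["width"])
E
python3 st.py
```

```text
10.4 [ 0.189  0.242 -0.114  1.216  0.056 -3.14 ] [0.5044 0.114  0.1914] z row [-7.000e-04 -5.640e-02 -9.984e-01] zcol [-0.0111  0.0553 -0.9984] F [ 0.18  0.66 -1.17] w 0.023532410777261568
```

Request:
apply_moves(deltas=[0,-5,0,2,0,-5,0,2,0,-5,0,2,0,-5,0,2,0,-5,0,2,0,-5,0,2,0,0,0,0])

```text
t: 10.98
position: [0.4869, 0.1509, 0.1913]
tool_rot: [-3.106, -0.468, 0.002]
ft_force: [-0.2, 0.2, -0.1]
width: 0.0236
```

```bash
python3 st.py
```

```text
10.9833 [ 0.3    0.23  -0.128  1.214  0.    -3.141] [0.4869 0.1509 0.1913] z row [-1.4e-03 -3.0e-04 -1.0e+00] zcol [-1.4e-03 -1.0e-04 -1.0e+00] F [-0.18  0.18 -0.08] w 0.023596581063097744
```

The tilt is unwound (q5 = 0.000). Now I turn away from the limit and go over the cup.

Request:
apply_moves(deltas=[0,0,0,-6,2,4,0,-7,3,6,0,-7,4,8,0,-7,4,8,0,-7,2,4.5,0,-6,1,2,0,-5,0,0,0,0,0,0,0,0,0,0,0,0])

```text
t: 11.82
position: [0.5036, 0.1819, 0.1912]
tool_rot: [-3.048, 0.756, 0.002]
ft_force: [-1.4, -0.4, -0.0]
width: 0.0237
```

```bash
python3 st.py; python3 look.py c2
cat > rel.py <<'E'
from h import *
P=bot.sense()["position"]
for n in("scene","wrist"):
    z=np.load(n+"1.npz");p,w=z["p"],z["w"];hsv=cv2.cvtColor(p,cv2.COLOR_RGB2HSV)
    br=(hsv[...,0]<18)&(hsv[...,1]>100)&(p[...,0]>50)
    rad=np.hypot(w[...,0]-P[0],w[...,1]-P[1]);Z=w[...,2]-P[2]
    g=w[br&(rad<.02)&(Z>-.003)&(Z<.022)]
    f=lambda a:np.hypot(g[:,0]-a[0]-a[2]*(g[:,2]-P[2]),g[:,1]-a[1]-a[3]*(g[:,2]-P[2]))-.013
    if len(g)>30: print(n,"grip",len(g),least_squares(f,[P[0],P[1],0,0],loss="soft_l1",f_scale=.001).x.round(4), "vert", circ(g,.013)[:2].round(4))
    t=w[br&(rad<.02)&(Z>.026)&(Z<.045)]; print(" top z",np.median(t[:,2]) if len(t) else 0, t.mean(0) if len(t) else 0)
    r=w[br&(rad<.045)&(abs(w[...,2]-.12)<.005)&(rad>.012)]
    if len(r)>20:
        h=cv2.convexHull(r[:,:2].astype(np.float32)); print(" rim",len(r),np.median(r[:,2]),cv2.minEnclosingCircle(h),circ(h[:,0].astype(float),.031)[:2].round(4))
E
python3 rel.py
```

```text
11.8167 [ 3.460e-01  2.720e-01 -7.000e-02  1.229e+00  1.000e-03 -2.309e+00] [0.5036 0.1819 0.1912] z row [-1.3e-03 -5.0e-04 -1.0e+00] zcol [-9.0e-04  1.1e-03 -1.0e+00] F [-1.41 -0.44 -0.02] w 0.023705976998220506
11.8167 [0.50356383 0.1819383  0.19124626] [-3.04838183e+00  7.56162758e-01  1.73101103e-03] [-1.40903377 -0.43768003 -0.02253168] 0.023705976998220506
scene 364 114
375 [[0.4891, 0.1617, 0.1587], [0.5133, 0.1719, 0.1915], [0.5228, 0.1961, 0.2262]]
wrist 254 245
5327 [[0.493, 0.1651, 0.1744], [0.511, 0.1789, 0.2218], [0.5214, 0.1929, 0.2263]]
scene grip 101 [ 0.5045  0.1818 -0.      0.0437] vert [0.5045 0.1822]
 top z 0.22519785270720263 [0.51085068 0.17833749 0.22397085]
 rim 192 0.11938086472522888 ((0.5065219402313232, 0.18198513984680176), 0.03163161128759384) [0.5062 0.1829]
wrist grip 998 [ 0.5038  0.1829 -0.0027 -0.0124] vert [0.5038 0.1827]
 top z 0.22485338404351726 [0.50573665 0.18126927 0.22439048]
 rim 2303 0.11916368082815842 ((0.5033972859382629, 0.18474437296390533), 0.030932042747735977) [0.503 0.185]
```

View pics/c2.png

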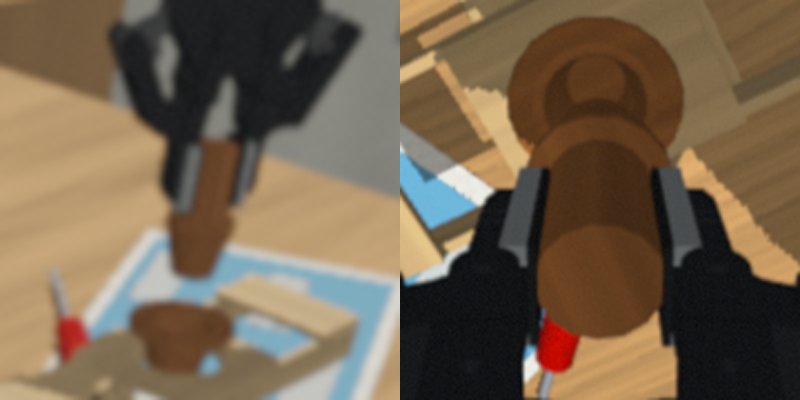

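Wrist view: the plug is over the cup mouth (cup at crop (597,85)). The cup-minus-plug offset is about (+0.5, +1.5) mm on average. I correct that and descend to just above contact.

Request:
apply_moves(deltas=[0.5,1.5,-8,0,0,0,-12,0,0,0,-12,0,0,0,-8,0,0,0,-4,0,0,0,0,0,0,0,0,0])

```text
t: 12.5
position: [0.5042, 0.1836, 0.1473]
tool_rot: [-3.047, 0.76, 0.002]
ft_force: [-0.5, 1.0, -1.0]
width: 0.024
```

Request:
apply_moves(deltas=[0,0,-2,0,0,0,-2,0,0,0,-1,0,0,0,0,0])

```text
t: 12.83
position: [0.504, 0.1836, 0.1423]
tool_rot: [-3.047, 0.76, 0.002]
ft_force: [-1.0, -0.1, -1.1]
width: 0.0238
```

Request:
apply_moves(deltas=[0,0,-1,0,0,0,-1,0,0,0,0,0])

```text
t: 13.08
position: [0.5038, 0.1836, 0.1402]
tool_rot: [-3.047, 0.76, 0.003]
ft_force: [-4.0, 0.3, 2.1]
width: 0.0239
```

Request:
apply_moves(deltas=[0,0,-1,0,0,0,-1,0,0,0,0,0])

```text
t: 13.33
position: [0.5036, 0.1836, 0.1383]
tool_rot: [-3.047, 0.76, 0.003]
ft_force: [-5.3, -0.6, 4.8]
width: 0.0237
```

```bash
python3 st.py
```

```text
13.3333 [ 3.490e-01  3.050e-01 -1.650e-01  1.102e+00  2.000e-03 -2.304e+00] [0.5036 0.1836 0.1383] z row [-2.1e-03 -3.0e-04 -1.0e+00] zcol [-0.0017  0.0013 -1.    ] F [-5.31 -0.64  4.81] w 0.023746354046745636
```

The lateral force is -5 N in x, so I shift x by -1 mm to centre.

Request:
apply_moves(deltas=[-1,0,0,0,0,0,0,0])

```text
t: 13.5
position: [0.5032, 0.1836, 0.1383]
tool_rot: [-3.047, 0.761, 0.001]
ft_force: [-2.3, -0.2, 1.6]
width: 0.024
```

Request:
apply_moves(deltas=[-0.3,0,-1,0,0,0,0,0])

```text
t: 13.67
position: [0.5029, 0.1836, 0.1372]
tool_rot: [-3.047, 0.761, 0.001]
ft_force: [-2.2, 0.0, 0.9]
width: 0.0236
```

Request:
apply_moves(deltas=[-0.6,0,0,0,0,0,-1,0,0,0,0,0])

```text
t: 13.92
position: [0.5026, 0.1836, 0.1363]
tool_rot: [-3.047, 0.761, 0.001]
ft_force: [-0.4, -0.4, 1.9]
width: 0.0237
```

Request:
apply_moves(deltas=[0,0,-0.7,0,0,0,0,0])

```text
t: 14.08
position: [0.5026, 0.1837, 0.1359]
tool_rot: [-3.047, 0.76, 0.0]
ft_force: [-0.6, -1.2, 3.7]
width: 0.0238
```

Request:
apply_moves(deltas=[0,0,-0.7,0,0,0,0,0])

```text
t: 14.25
position: [0.5027, 0.1837, 0.1353]
tool_rot: [-3.047, 0.76, 0.0]
ft_force: [-2.6, -1.7, 5.6]
width: 0.0241
```

Request:
apply_moves(deltas=[0,0,-0.7,0,0,0,0,0])

```text
t: 14.42
position: [0.5027, 0.1836, 0.1346]
tool_rot: [-3.047, 0.761, 0.0]
ft_force: [-1.6, 0.4, 5.9]
width: 0.0238
```

Request:
apply_moves(deltas=[0,0,-0.7,0,0,0,0,0])

```text
t: 14.58
position: [0.5027, 0.1836, 0.134]
tool_rot: [-3.047, 0.761, 0.0]
ft_force: [-1.3, -0.6, 5.6]
width: 0.0237
```

Request:
apply_moves(deltas=[0,0,-0.7,0,0,0,0,0])

```text
t: 14.75
position: [0.5027, 0.1836, 0.1332]
tool_rot: [-3.047, 0.761, 0.0]
ft_force: [-2.1, 0.0, 6.3]
width: 0.0237
```

The force has levelled at about 6 N, so the cup is sliding. I continue.

Request:
apply_moves(deltas=[0,0,-0.7,0,0,0,-0.7,0,0,0,-0.7,0,0,0,-0.7,0,0,0,0,0])

```text
t: 15.17
position: [0.5027, 0.1837, 0.1304]
tool_rot: [-3.047, 0.76, 0.0]
ft_force: [-1.3, -0.3, 6.9]
width: 0.0236
```

Request:
apply_moves(deltas=[0,0,-0.7,0,0,0,-0.7,0,0,0,-0.7,0,0,0,-0.7,0,0,0,0,0])

```text
t: 15.58
position: [0.5026, 0.1836, 0.1276]
tool_rot: [-3.047, 0.761, 0.0]
ft_force: [-0.7, -1.0, 6.3]
width: 0.0237
```

Request:
apply_moves(deltas=[0,0,-0.7,0,0,0,-0.7,0,0,0,-0.7,0,0,0,0,0])

```text
t: 15.92
position: [0.5026, 0.1837, 0.1255]
tool_rot: [-3.047, 0.761, 0.0]
ft_force: [-2.0, -0.7, 5.8]
width: 0.0239
```

Request:
apply_moves(deltas=[0,0,-0.7,0,0,0,-0.7,0,0,0,-0.7,0,0,0,0,0])

```text
t: 16.25
position: [0.5027, 0.1837, 0.1235]
tool_rot: [-3.047, 0.761, 0.0]
ft_force: [-2.1, -0.4, 5.4]
width: 0.0237
```

Request:
apply_moves(deltas=[0,0,-0.6,0,0,0,-0.6,0,0,0,0,0])

```text
t: 16.5
position: [0.5027, 0.1837, 0.1222]
tool_rot: [-3.047, 0.76, 0.0]
ft_force: [-1.6, 0.4, 5.9]
width: 0.0234
```

Request:
apply_moves(deltas=[0,0,-0.6,0,0,0,0,0])

```text
t: 16.67
position: [0.5027, 0.1837, 0.1217]
tool_rot: [-3.047, 0.76, 0.0]
ft_force: [-1.9, -1.7, 5.8]
width: 0.0238
```

Request:
apply_moves(deltas=[0,0,-0.6,0,0,0,0,0])

```text
t: 16.83
position: [0.5027, 0.1837, 0.1211]
tool_rot: [-3.047, 0.76, 0.0]
ft_force: [-1.8, -0.2, 5.9]
width: 0.0235
```

Request:
apply_moves(deltas=[0,0,-0.6,0,0,0,0,0])

```text
t: 17.0
position: [0.5027, 0.1837, 0.1206]
tool_rot: [-3.047, 0.761, -0.0]
ft_force: [-2.4, -0.4, 7.1]
width: 0.0241
```

Request:
apply_moves(deltas=[0,0,-0.6,0,0,0,0,0])

```text
t: 17.17
position: [0.5028, 0.1837, 0.1205]
tool_rot: [-3.046, 0.761, -0.001]
ft_force: [-3.0, -1.1, 11.0]
width: 0.0241
```

Request:
apply_moves(deltas=[0,0,-0.6,0,0,0,0,0])

```text
t: 17.33
position: [0.5028, 0.1837, 0.1204]
tool_rot: [-3.046, 0.76, -0.001]
ft_force: [-4.3, -1.7, 16.9]
width: 0.0238
```

Hard stop at z 0.1205 with about 17 N. I hold briefly, relax, then open.

Request:
apply_moves(deltas=[0,0,0,0,0,0,0.8,0,0,0,0.7,0,0,0,0,0])

```text
t: 17.67
position: [0.5026, 0.1837, 0.1205]
tool_rot: [-3.047, 0.76, 0.001]
ft_force: [-0.9, 0.9, 6.1]
width: 0.0239
```

Request:
apply_moves(deltas=[0,0,0,0,0,0,0,0,0,0,0,0,0,0,0,0], claw=50)

```text
t: 18.0
position: [0.5023, 0.1836, 0.12]
tool_rot: [-3.047, 0.761, 0.002]
ft_force: [0.0, -0.7, 0.4]
width: 0.0499
```

Request:
apply_moves(deltas=[0,0,5,0,0,0,15,0,0,0,25,0,0,0,25,0,0,0,15,0,0,0,5,0,0,0,0,0,0,0,0,0])

```text
t: 18.67
position: [0.5021, 0.1835, 0.2097]
tool_rot: [-3.047, 0.761, 0.002]
ft_force: [0.5, 1.1, -1.0]
width: 0.0504
```

```bash
python3 st.py
cat > chk.py <<'E'
from h import *
import sys
out=[]
for n in("scene","wrist"):
    p,d,i=grab(n);w=world(d,i);np.savez(n+"2.npz",p=p,w=w)
    c=np.array([.503,.1835]);dx=w[...,0]-c[0];dy=w[...,1]-c[1];rad=np.hypot(dx,dy)
    K=np.array(i["camera_matrix"]);a=K@(np.array(i["R"])@[*c,.12]+i["t"]);u,v=(a[:2]/a[2]).astype(int)
    r=60 if n=="scene" else 120
    u=np.clip(u,r,511-r);v=np.clip(v,r,383-r);out.append(cv2.resize(p[v-r:v+r,u-r:u+r,::-1],(400,400),interpolation=cv2.INTER_CUBIC))
    md=lambda m:(np.round(np.median(w[m],axis=0),4),int(m.sum())) if m.any() else None
    print(n,"plug top",md((rad<.016)&(w[...,2]>.145)&(w[...,2]<.17)))
    print("  flange",md((rad>.023)&(rad<.029)&(w[...,2]>.09)&(w[...,2]<.13)))
    print("  Lpad",md((abs(dx)<.033)&(abs(dy-.11)<.016)&(w[...,2]>.06)&(w[...,2]<.14)),"Rpad",md((abs(dx)<.033)&(abs(dy+.11)<.016)&(w[...,2]>.06)&(w[...,2]<.14)))
    g=w[(rad<.022)&(w[...,2]>.118)&(w[...,2]<.15)]
    f=lambda a:np.hypot(g[:,0]-a[0]-a[2]*(g[:,2]-.13),g[:,1]-a[1]-a[3]*(g[:,2]-.13))-.013
    if len(g)>30:print("  axis",least_squares(f,[*c,0,0],loss="soft_l1",f_scale=.001).x.round(4))
cv2.imwrite(f"pics/{sys.argv[1]}.png",np.hstack(out))
E
python3 chk.py k1
```

```text
18.6667 [ 3.500e-01  2.630e-01 -3.500e-02  1.273e+00  1.000e-03 -2.303e+00] [0.5021 0.1835 0.2097] z row [-1.5e-03 -5.0e-04 -1.0e+00] zcol [-0.0011  0.0011 -1.    ] F [ 0.46  1.1  -1.05] w 0.05042309508025367
scene plug top (array([0.5085, 0.1775, 0.1539]), 89)
  flange (array([0.516 , 0.1697, 0.1039]), 67)
  Lpad (array([0.4975, 0.2928, 0.0988]), 175) Rpad (array([0.505 , 0.0729, 0.099 ]), 223)
  axis [ 0.504   0.1838 -0.0117  0.0121]
wrist plug top (array([0.5044, 0.1838, 0.1543]), 1058)
  flange (array([0.5128, 0.1748, 0.1033]), 994)
  Lpad (array([0.5072, 0.2944, 0.0984]), 1984) Rpad (array([0.5046, 0.0732, 0.0984]), 3062)
  axis [ 0.5028  0.1849 -0.0031 -0.006 ]
```

View pics/k1.png

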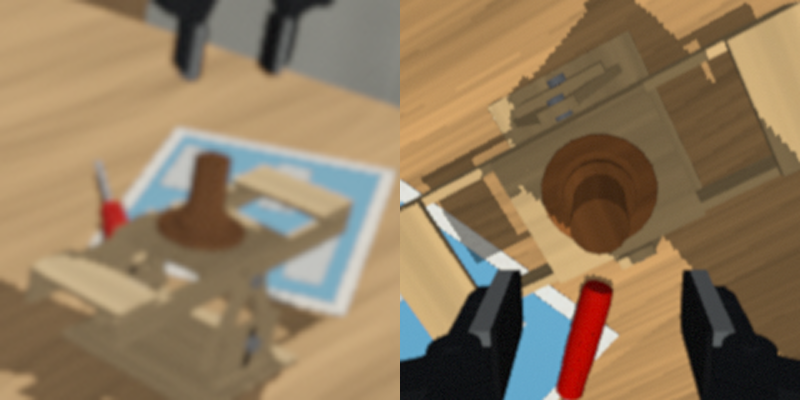

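Flange at 0.1035 and both paddles at 0.0985, so the cup is home (the 5 mm gap is as specified). The plug top is at about 0.1545, which is 73 mm above the pivot, so it is tight and upright. Now I go over the left paddle with closed fingers.

Request:
apply_moves(deltas=[0.5,15,0,0,0,30,0,0,0,35,0,0,0,20,-10,0,0,10,-25,0,0,0,-25,0,0,0,-20,0,0,0,-12,0,0,0,-4,0,0,0,0,0,0,0,0,0], claw=0, newtons=30)

```text
t: 19.68
position: [0.5028, 0.2935, 0.1143]
tool_rot: [-3.047, 0.761, 0.002]
ft_force: [-0.1, -0.3, 0.4]
width: -0.0004
```

Request:
apply_moves(deltas=[0,0,-3,0,0,0,-3,0,0,0,-3,0,0,0,-3,0,0,0,-3,0,0,0,-3,0,0,0,0,0])

```text
t: 20.27
position: [0.5025, 0.2934, 0.0956]
tool_rot: [-3.048, 0.761, 0.003]
ft_force: [0.0, -0.5, -0.3]
width: 0.0003
```

Request:
apply_moves(deltas=[0,0,-3,0,0,0,-3,0,0,0,-3,0,0,0,-3,0,0,0,0,0])

```text
t: 20.68
position: [0.5026, 0.2935, 0.0836]
tool_rot: [-3.048, 0.761, 0.002]
ft_force: [0.3, 0.5, 0.4]
width: -0.0003
```

Request:
apply_moves(deltas=[0,0,-1.5,0,0,0,-1.5,0,0,0,0,0])

```text
t: 20.93
position: [0.5027, 0.2935, 0.081]
tool_rot: [-3.047, 0.761, 0.002]
ft_force: [-0.0, 0.3, 0.8]
width: 0.0003
```

Request:
apply_moves(deltas=[0,0,-1,0,0,0,0,0])

```text
t: 21.1
position: [0.5027, 0.2936, 0.0802]
tool_rot: [-3.047, 0.761, 0.002]
ft_force: [-0.5, -0.2, 0.9]
width: -0.0
```

Request:
apply_moves(deltas=[0,0,-1,0,0,0,0,0])

```text
t: 21.27
position: [0.5028, 0.2936, 0.0792]
tool_rot: [-3.047, 0.761, 0.002]
ft_force: [0.2, -0.1, 0.8]
width: 0.0002
```

Request:
apply_moves(deltas=[0,0,-1,0,0,0,0,0])

```text
t: 21.43
position: [0.5028, 0.2936, 0.0787]
tool_rot: [-3.047, 0.76, 0.001]
ft_force: [-2.2, 0.2, 6.2]
width: -0.0002
```

Request:
apply_moves(deltas=[0,0,-1,0,0,0,0,0])

```text
t: 21.6
position: [0.5029, 0.2936, 0.0784]
tool_rot: [-3.047, 0.76, 0.001]
ft_force: [-3.5, -1.6, 12.0]
width: 0.0005
```

```bash
python3 st.py; python3 chk.py k2
```

```text
21.6 [ 5.280e-01  4.230e-01 -1.480e-01  9.990e-01  1.000e-03 -2.125e+00] [0.5029 0.2936 0.0784] z row [-7.0e-04 -1.4e-03 -1.0e+00] zcol [ 1.0e-04  1.6e-03 -1.0e+00] F [-3.5  -1.59 11.95] w 0.0005455607367555842
scene plug top (array([0.5068, 0.1868, 0.1509]), 55)
  flange (array([0.5116, 0.1625, 0.1058]), 74)
  Lpad (array([0.5111, 0.2873, 0.1026]), 367) Rpad (array([0.5038, 0.0679, 0.1218]), 208)
  axis [ 0.5039  0.1936 -0.0123  0.1999]
wrist plug top None
  flange (array([0.5139, 0.2036, 0.1022]), 4087)
  Lpad (array([0.5136, 0.2917, 0.1004]), 8692) Rpad None
  axis [0.5257 0.2062 0.1142 0.2221]
```

The beam is at its left stop: axis slope 0.200 and right paddle up 23 mm. I let it up gently and go over to the right paddle, passing above the plug.

Request:
apply_moves(deltas=[0,0,2,0,0,0,3,0,0,0,4,0,0,0,4,0,0,0,4,0,0,0,6,0,0,0,15,0,0,0,25,0,0,0,30,0,0,0,25,0,0,-5,10,0,0,-15,0,0,0,-25,0,0,0,-30,0,0,0,-35,0,0,0,-35,0,0,0,-30,0,0,0,-25,0,0,0,-15,0,0,0,-5,0,0])

```text
t: 23.37
position: [0.5015, 0.0704, 0.2039]
tool_rot: [3.046, -0.765, -0.005]
ft_force: [0.8, 0.4, -0.4]
width: -0.0001
```

Request:
apply_moves(deltas=[0,0,-10,0,0,0,-25,0,0,0,-25,0,0,0,-20,0,0,0,-10,0,0,0,-4,0,0,0,0,0,0,0,0,0])

```text
t: 24.03
position: [0.5031, 0.074, 0.1117]
tool_rot: [-3.047, 0.76, 0.001]
ft_force: [0.2, 0.4, -0.1]
width: 0.0001
```

```bash
python3 st.py; python3 chk.py k3
```

```text
24.0333 [ 1.450e-01  2.810e-01 -2.750e-01  1.015e+00  1.000e-03 -2.508e+00] [0.5031 0.074  0.1117] z row [-9.e-04 -1.e-03 -1.e+00] zcol [-3.0e-04  1.3e-03 -1.0e+00] F [ 0.16  0.36 -0.14] w 9.621727987284052e-05
scene plug top (array([0.5089, 0.1778, 0.1537]), 77)
  flange (array([0.5135, 0.1696, 0.1039]), 69)
  Lpad (array([0.4973, 0.2928, 0.0989]), 180) Rpad (array([0.5093, 0.0693, 0.0997]), 369)
  axis [0.5038 0.1839 0.0049 0.0063]
wrist plug top None
  flange (array([0.5228, 0.1742, 0.1033]), 1140)
  Lpad (array([0.4918, 0.2783, 0.0976]), 1) Rpad (array([0.514 , 0.069 , 0.0986]), 5012)
  axis [ 0.5028  0.1846 -0.0023 -0.0432]
```

The beam has returned level with the plug seated. Now I dip the right end.

Request:
apply_moves(deltas=[0,0,-4,0,0,0,-4,0,0,0,-3,0,0,0,-3,0,0,0,-3,0,0,0,-3,0,0,0,-3,0,0,0,-3,0,0,0,-3,0,0,0,-1.5,0,0,0,0,0])

```text
t: 25.05
position: [0.5027, 0.0736, 0.0804]
tool_rot: [-3.047, 0.761, 0.002]
ft_force: [1.3, -0.6, 1.4]
width: -0.0001
```

Request:
apply_moves(deltas=[0,0,-1,0,0,0,0,0])

```text
t: 25.22
position: [0.5027, 0.0736, 0.0797]
tool_rot: [-3.047, 0.761, 0.002]
ft_force: [0.6, -0.8, 0.5]
width: -0.0002
```

Request:
apply_moves(deltas=[0,0,-1,0,0,0,0,0])

```text
t: 25.38
position: [0.5028, 0.0736, 0.0788]
tool_rot: [-3.047, 0.76, 0.001]
ft_force: [0.0, -1.3, 2.6]
width: 0.0004
```

Request:
apply_moves(deltas=[0,0,-0.8,0,0,0,0,0,0,0,0,0])

```text
t: 25.63
position: [0.5029, 0.0736, 0.0785]
tool_rot: [-3.047, 0.76, 0.001]
ft_force: [-1.2, -1.6, 6.3]
width: 0.0002
```

```bash
python3 st.py; python3 chk.py k4
```

```text
25.6333 [ 1.450e-01  3.110e-01 -3.270e-01  9.330e-01  1.000e-03 -2.508e+00] [0.5029 0.0736 0.0785] z row [-8.0e-04 -1.1e-03 -1.0e+00] zcol [-2.0e-04  1.3e-03 -1.0e+00] F [-1.18 -1.62  6.28] w 0.00021009571368759157
scene plug top (array([0.5044, 0.1734, 0.1543]), 28)
  flange (array([0.5165, 0.1647, 0.1046]), 85)
  Lpad (array([0.5005, 0.2914, 0.1208]), 211) Rpad (array([0.512 , 0.0686, 0.0946]), 542)
  axis [ 0.5035  0.1741 -0.013  -0.2277]
wrist plug top None
  flange (array([0.5255, 0.1812, 0.103 ]), 1371)
  Lpad None Rpad (array([0.5137, 0.0718, 0.0972]), 9064)
```

The right end is at its stop: left paddle up 22 mm. I release gently and move away.

Request:
apply_moves(deltas=[0,0,2,0,0,0,3,0,0,0,4,0,0,0,4,0,0,0,4,0,0,0,6,0,0,0,15,0,0,0,25,0,0,0,30,0,0,0,25,0,0,-10,10,0,0,-25,0,0,0,-30,0,0,0,-20,0,0,0,-5,0,0,0,0,0,0,0,0,0,0,0,0,0,0,0,0,0,0])

```text
t: 27.32
position: [0.5027, -0.0156, 0.2059]
tool_rot: [-3.047, 0.759, 0.002]
ft_force: [-0.5, 1.1, -0.9]
width: -0.0001
```

```bash
python3 st.py; python3 chk.py k5
python3 - <<'E'
from h import *
z=np.load("scene2.npz");cv2.imwrite("pics/end.png",cv2.resize(z["p"][:,:,::-1],(800,600)))
w=z["w"]
for n,c in dict(thin=(.5745,-.149),wide=(.455,-.1445)).items():
    q=w[(np.hypot(w[...,0]-c[0],w[...,1]-c[1])<.035)&(w[...,2]>.045)];print(n,q.min(0).round(4),q.max(0).round(4))
E
```

```text
27.3167 [-3.200e-02  2.110e-01 -1.150e-01  1.246e+00  1.000e-03 -2.685e+00] [ 0.5027 -0.0156  0.2059] z row [-1.5e-03 -8.0e-04 -1.0e+00] zcol [-0.001   0.0014 -1.    ] F [-0.48  1.08 -0.89] w -0.000127541188795908
scene plug top (array([0.5073, 0.1779, 0.1535]), 90)
  flange (array([0.5144, 0.1709, 0.1038]), 65)
  Lpad (array([0.4991, 0.2936, 0.0987]), 174) Rpad (array([0.5048, 0.073 , 0.099 ]), 224)
  axis [ 0.5036  0.1837 -0.0219  0.0161]
wrist plug top (array([0.5042, 0.1799, 0.1539]), 997)
  flange (array([0.5106, 0.1705, 0.1032]), 790)
  Lpad (array([0.48  , 0.2862, 0.0983]), 400) Rpad (array([0.5046, 0.0733, 0.0983]), 2255)
  axis [ 0.503   0.185  -0.0076 -0.0037]
thin [ 0.568  -0.1587  0.0457] [ 0.5855 -0.1404  0.077 ]
wide [ 0.4384 -0.1618  0.0451] [ 0.4737 -0.1289  0.0767]
```

View pics/end.png

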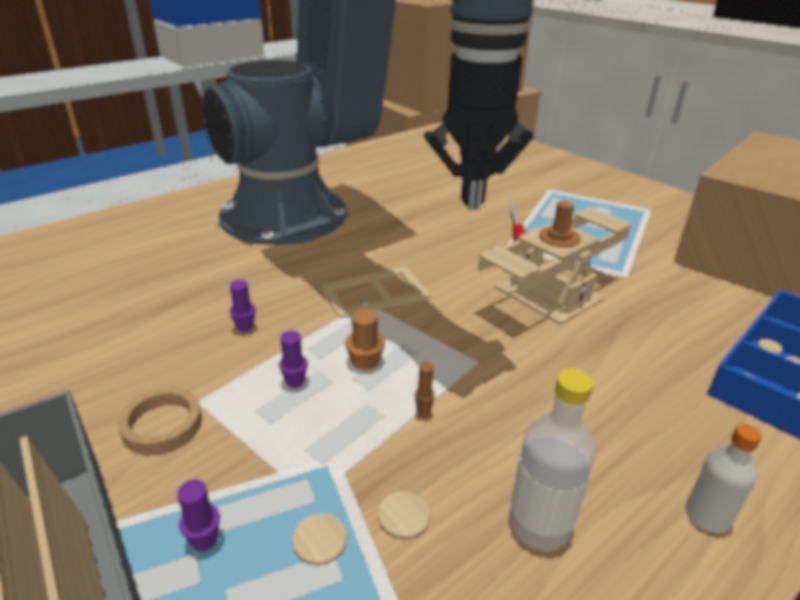

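The plug is seated at (563,218) and the beam is level. The thin plug (425,390) and wide plug (365,340) have not moved, and the gripper is clear at (475,190). I hand in.

```bash
python3 -c "
from plant import bot
print(bot.hand_in())"
```

```text
the job is handed in; nothing more can be done
None
```

The job is done and handed in at about 27 s of the 61 s allowed; no verdict is reported. The middle-sized brown plug is in the cup, and the beam was rocked both ways and came back level.

- **Seating:** I centred the plug by force feel and pushed the cup down at about 6–7 N. It came to a hard stop at 17 N. Afterwards the flange stood 5 mm above the paddles, and the plug top was about 73 mm above the pivot, both as expected for fully home.
- **Left dip:** it reached its stop at about 0.20 rad, with 12 N at most.
- **Right dip:** it also reached its stop, with about 6 N; the left paddle rose 22 mm.
- **Last check:** the paddles were level within 0.3 mm, the plug was upright within about 0.03 rad, and the thin and wide plugs had not moved. The gripper was clear of everything.
- **What went wrong on the way:** during the carry, joint 6 reached its limit and the tool tilted about 4°. I undid the tilt at the opposite limit before seating the plug.
- **What disagreed:** the cameras differed by 2–3 mm on the cup's position, and the force readings settled it. The scene camera read the right dip as 0.23 rad, more than the 0.2 rad stop allows; I take that as fit error.

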